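Stop a balance stand's plate from rocking

TASK

The steel balance-stand plate rocks. Press its corners one at a time on the blue spots to find the one that gives way, then press the orange shim at that corner down flat with the plate. Leave the other three shims standing as they are, lift nothing, and don't disturb the tins or the brush.

Things in the scene. Friction and masses are not known exactly. Their poses are not given: they have to be found in the camera images.
- plate: Bright steel balance-stand plate, 200 x 200 x 10 mm, 3 kg, loose and level in a blue tray (216 mm square, rim 6 mm below the plate's top). Origin: centre of the underside (top face 10 mm above it, 40 mm above the bench); z up, x roughly away from the robot, y left. It rests on a central rubber block and four hidden pads, one under each shim; one pad is worn 3 mm low.
- corner_fl (a point): Place to press for testing the plate's front left (nearer the robot, robot's left) corner: centre of the round blue spot (22 mm, white middle) on the plate's top face, at x -84, y +84 mm from the plate's centre. It moves with the plate. If this is the corner over the worn pad, about 7 to 9 N here makes the plate give way: the spot sinks some 3 to 5 mm and comes back when let go. If not, it stays firm at up to 20 N.
- corner_fr (a point): Place to press for testing the plate's front right (nearer the robot, robot's right) corner: centre of the round blue spot (22 mm, white middle) on the plate's top face, at x -84, y -84 mm from the plate's centre. It moves with the plate. If this is the corner over the worn pad, about 7 to 9 N here makes the plate give way: the spot sinks some 3 to 5 mm and comes back when let go. If not, it stays firm at up to 20 N.
- corner_bl (a point): Place to press for testing the plate's back left (farther, left) corner: centre of the round blue spot (22 mm, white middle) on the plate's top face, at x +84, y +84 mm from the plate's centre. It moves with the plate. If this is the corner over the worn pad, about 7 to 9 N here makes the plate give way: the spot sinks some 3 to 5 mm and comes back when let go. If not, it stays firm at up to 20 N.
- corner_br (a point): Place to press for testing the plate's back right (farther, right) corner: centre of the round blue spot (22 mm, white middle) on the plate's top face, at x +84, y -84 mm from the plate's centre. It moves with the plate. If this is the corner over the worn pad, about 7 to 9 N here makes the plate give way: the spot sinks some 3 to 5 mm and comes back when let go. If not, it stays firm at up to 20 N.
- shimtop_fl (a point): Centre of the top face of the orange shim (20 x 20 mm square head in a black outline) of the front left (nearer the robot, robot's left) corner, at x -54, y +54 mm from the plate's centre, diagonally inward of that corner's blue spot. It starts 5 mm proud of the plate's top and moves with the shim.
- shimtop_fr (a point): Centre of the top face of the orange shim (20 x 20 mm square head in a black outline) of the front right (nearer the robot, robot's right) corner, at x -54, y -54 mm from the plate's centre, diagonally inward of that corner's blue spot. It starts 5 mm proud of the plate's top and moves with the shim.
- shimtop_bl (a point): Centre of the top face of the orange shim (20 x 20 mm square head in a black outline) of the back left (farther, left) corner, at x +54, y +54 mm from the plate's centre, diagonally inward of that corner's blue spot. It starts 5 mm proud of the plate's top and moves with the shim.
- shimtop_br (a point): Centre of the top face of the orange shim (20 x 20 mm square head in a black outline) of the back right (farther, right) corner, at x +54, y -54 mm from the plate's centre, diagonally inward of that corner's blue spot. It starts 5 mm proud of the plate's top and moves with the shim.
- shim_fl (a joint): How far the front left (nearer the robot, robot's left) shim is pressed down into the plate, m: 0 = 5 mm proud as at the start, 0.005 = flat (flush with the plate's top). It needs about 8 to 9 N to move (use 11 to 13 N) and stays where it is left; once it is flat the corner is firm up to about 10 N. Over a good pad it jams after about 2 mm; over the worn pad it goes flat.
- shim_fr (a joint): How far the front right (nearer the robot, robot's right) shim is pressed down into the plate, m: 0 = 5 mm proud as at the start, 0.005 = flat (flush with the plate's top). It needs about 8 to 9 N to move (use 11 to 13 N) and stays where it is left; once it is flat the corner is firm up to about 10 N. Over a good pad it jams after about 2 mm; over the worn pad it goes flat.
- shim_bl (a joint): How far the back left (farther, left) shim is pressed down into the plate, m: 0 = 5 mm proud as at the start, 0.005 = flat (flush with the plate's top). It needs about 8 to 9 N to move (use 11 to 13 N) and stays where it is left; once it is flat the corner is firm up to about 10 N. Over a good pad it jams after about 2 mm; over the worn pad it goes flat.
- shim_br (a joint): How far the back right (farther, right) shim is pressed down into the plate, m: 0 = 5 mm proud as at the start, 0.005 = flat (flush with the plate's top). It needs about 8 to 9 N to move (use 11 to 13 N) and stays where it is left; once it is flat the corner is firm up to about 10 N. Over a good pad it jams after about 2 mm; over the worn pad it goes flat.
- tin_a: Round steel sample tin, 71 mm across, 45 mm high, loose on the bench beside the tray; origin: centre of the underside. Not part of the job.
- tin_b: Round steel sample tin, 63 mm across, 38 mm high, loose on the bench beside the tray; origin: centre of the underside. Not part of the job.
- brush: Flat yellow-handled black brush lying on the bench, 170 mm long, 14 mm high; origin: on its underside 85 mm from either end, long axis x. Not part of the job.

How it is judged:
On the way, in this order (a step that is already met when the one before it is completed fails the run):
1. the loose corner of the plate is pressed and the plate rocks under the finger (tilts over 0.025 rad), with all four shims still standing (angle between plate's own z axis and vertical above 0.025 rad and contact force between the fingers and plate above 1 N and value of joint each of shim_fl, shim_fr, shim_bl, shim_br below 0.001 m), for 0.1 s.
2. that corner's shim is pressed flat, the other three left standing (((value of joint shim_fl above 0.0035 m and value of joint each of shim_fr, shim_bl, shim_br below 0.001 m) or (value of joint shim_fr above 0.0035 m and value of joint each of shim_fl, shim_bl, shim_br below 0.001 m) or (value of joint shim_bl above 0.0035 m and value of joint each of shim_fl, shim_fr, shim_br below 0.001 m) or (value of joint shim_br above 0.0035 m and value of joint each of shim_fl, shim_fr, shim_bl below 0.001 m))), for 0.1 s.
At the end, for the whole second after the job is handed in: One shim, the one over the worn pad, is pressed down flat (over 3.5 mm of 5; only that one can go so far), the other three are within 1 mm of where they stood, and the plate lies level (under 0.012 rad), still, and within 10 mm of its start (((value of joint shim_fl above 0.0035 m and value of joint each of shim_fr, shim_bl, shim_br below 0.001 m) or (value of joint shim_fr above 0.0035 m and value of joint each of shim_fl, shim_bl, shim_br below 0.001 m) or (value of joint shim_bl above 0.0035 m and value of joint each of shim_fl, shim_fr, shim_br below 0.001 m) or (value of joint shim_br above 0.0035 m and value of joint each of shim_fl, shim_fr, shim_bl below 0.001 m)) and angle between plate's own z axis and vertical below 0.012 rad and distance of plate from where it was at the start of the episode below 0.01 m and linear speed of plate below 0.01 m/s); the robot touches nothing.
It fails at once if the plate is lifted (its centre rises over 8 mm) (height (world z) of plate above 0.038 m).
It fails at once if the larger tin is lifted or moved over 20 mm (distance of tin_a from where it was at the start of the episode above 0.02 m).
It fails at once if the smaller tin is lifted or moved over 20 mm (distance of tin_b from where it was at the start of the episode above 0.02 m).
It fails at once if the brush is lifted or moved over 20 mm (distance of brush from where it was at the start of the episode above 0.02 m).
It also fails if it takes over 48 s, if anything falls off the work surface, if the arm or the gripper's body presses on something with over 40 N, if the wrist force passes 120 N, or if a joint passes its speed limit or range.

ROBOT

A 7-joint arm with a two-finger parallel gripper is mounted at the origin on the work surface. World frame = base frame: x ahead of the robot, y to its left, z up, the work surface at z = 0. Lengths are in m, angles in rad, forces in N, time in s.
With the tool pointing down it reaches from about 0.425 to 0.875 m from the base axis. Payload 4.7 kg.
Tool frame: the origin (TCP) lies at the very end of the fingers, on their centre line; the grasp point (between the pads) lies behind it (r.tcp_to_grasp is the z of the grasp point in the tool frame, in m); z points along the fingers, y is the line along which they close (so a half turn about z gives the same grasp; the last joint's range is limited). The gripper opens to 85 mm and grips with 20 to 120 N. Pads are 22 mm wide; open, the fingers measure 114 mm over their backs; the gripper's body (76 mm by 85 mm) begins 54 mm behind the grasp point. The pads swing forward as they close: fully open they stand 13 mm farther back than shut.
Start: joints at [-1.273, 0.321, -0.07, 1.45, 0.023, 1.371, -0.057], TCP at [0.182, 0.624, 0.231] pointing down, gripper open.
Joint ranges: [-2.86, 2.86], [-0.3, 2.09], [-1.38, 1.24], [0.06, 2.45], [-1.56, 4.7], [0.09, 2.05], [-2.69, 2.69]. Speed limits (rad/s): [2.57, 2.57, 3.14, 3.14, 3.14, 3.14, 3.14].

INTERFACE

Orientations are given as a rotation vector (axis times angle).
In Python, from rig import monitor, eyes, r, nets gives the robot as it stands.
- The arm moves only by the tool drive_tool, never from a script. Its argument "plan" is a list of rows, each a list of 3 entries, a list of its own where there are three numbers: the gripper's target within -1 to 1 (shut at 1, half-way at 0, fully open at -1), then the shift along the tool's x, y, z in m, then the turn about the tool's z in degrees. A call has 1 to 10 rows; each row shifts and turns the commanded pose from where the row before left it, along the tool's axes as they then stand; what a row does not reach is not made up. A row lasts 1/8 s, in which the tool goes at most 62.5 mm and 10.7 degrees, less where a joint would pass 70% of its speed; a pose out of reach is approached as far as the arm can. A call with a gripper value outside its range is refused whole. The fingers move at their own pace and stop on an object; the grip force is fixed at half the most. Time passes only in rows, so rows that do not move let the fingers close. It gives the time, the measured TCP pose, the force, the opening and the grip force at its end, in the units of the state.
- monitor.get_obs(): the state, without advancing time (a new reading comes with each control period).
- eyes.get_image(name): name is "side" or "top"; returns a dict with "frame" (384x512x3 uint8, red, green, blue), "z_map" (384x512 float32, m along the optical axis (not along the pixel's ray), 0 where there is no reading), "K" (3x3 intrinsics, pixels), "dist_coeffs" ([k1, k2, p1, p2, k3] as OpenCV has them; the pictures are not rectified), "xyz" and "orientation" of the camera in the world. Camera axes: x right, y down, z forward; pixel columns grow to the right and rows downward; lengths in m; the calibration is good to about 2 mm. A picture is of the moment at which its call begins.
- r.sign_off(): hands the job in; it is judged then, once.
Trained networks look in the newest picture that a camera, given by its name, has taken for a name from the list of things; names that differ only in an ending like _2 or _b are one class to them, and where a whole thing is asked for, a point or a joint stands for the part that bears it (a point fixed in the world has none). Each returns a list of dicts, best first, with "confidence" (0 to 1); they miss things now and then, are a little off and sometimes report something else, mostly with a low value. They report only what shows in the picture. A call takes as long as a camera call.
- nets.look_for(name, camera): "rect" ([left, top, right, bottom] in pixels, round what is visible of it).
- nets.outline_of(name, camera): "mask" (384x512 bool, what is visible of it) and "rect" ([left, top, right, bottom] in pixels, round what is visible of it).
- nets.spot_point(name, camera): "location" ([row, column] in pixels: a listed point, or the origin of a listed thing).
The state is a dict: "t": time; "joints": joint angles; "joint_velocities": joint speeds; "effort": joint torques, N m; "tool_pos": TCP position; "eef_rot": TCP orientation; "ft_force": force on the tool from outside, world axes, zero at the start; "wrist_torque": the same for the moment, N m; "finger_gap": opening from 0.0 (shut) to 1.0 (fully open); "grasp_force": force on a finger pad.
Only numpy, scipy, OpenCV 4.12 (cv2) and the standard library are available. Lean on these libraries where they do the work, as an engineer would, in place of code of your own. Each camera call takes 0.05 s, during which the arm holds its last target. There are 200 camera calls.

## Working session

There is one attempt and no reset: what is moved stays moved. The work goes in short steps, Python scripts to look and compute and a tool call to move; the robot and the scene stay as the last step left them, time stands still between calls to the robot, and variables do not carry over. Pictures are saved under pics/ and viewed, at most 10 in all, crops included, and the job is handed in when it is done.

Besides the shell and the picture viewer there is one more tool, called after "Call:" as name(argument=value, ...) on one line, values as JSON. drive_tool: Moves the arm, as the interface text tells. Its arguments: {"type":"object","properties":{"plan":{"type":"array"}},"required":["plan"]}

```bash
mkdir -p pics
cat > h.py <<'E'
import numpy as np, cv2
from scipy.spatial.transform import Rotation as R
from rig import monitor, eyes, r, nets
def ray(im,row,col):
    p=cv2.undistortPoints(np.array([[[col,row]]],float),np.array(im["K"]),np.array(im["dist_coeffs"]))[0,0]
    o=np.array(im["orientation"],float)
    M=R.from_rotvec(o).as_matrix() if o.shape==(3,) else (o if o.shape==(3,3) else None)
    return np.array(im["xyz"]),M@np.array([p[0],p[1],1.])
def at_z(im,row,col,z):
    o,d=ray(im,row,col); return o+d*(z-o[2])/d[2]
def depth_pt(im,row,col):
    o,d=ray(im,row,col); w=im["z_map"][int(row)-1:int(row)+2,int(col)-1:int(col)+2]; w=w[w>0]
    return o+d*np.median(w) if len(w) else None
E
python3 - <<'E'
from h import *
s=monitor.get_obs(); print({k:np.round(s[k],3) for k in ("t","tool_pos","eef_rot","ft_force","finger_gap")})
np.set_printoptions(precision=4,suppress=True)
ims={}
for c in ("top","side"):
    im=ims[c]=eyes.get_image(c); print(c,im["xyz"],im["orientation"])
pts={}
for n in ["corner_fl","corner_fr","corner_bl","corner_br","shimtop_fl","shimtop_fr","shimtop_bl","shimtop_br"]:
    L={}
    for c in ims:
        im=ims[c]; res=nets.spot_point(n,c)
        for q in res[:1]:
            a,b=q["location"]; z=.04 if n[0]=="c" else .045
            L[c]=ray(im,a,b)
            print(n,c,np.round([a,b],1),round(q["confidence"],2),at_z(im,a,b,z),depth_pt(im,a,b))
            cv2.circle(im["frame"],(int(b),int(a)),3,(255,0,255),1)
            cv2.putText(im["frame"],n[0]+n[-2:],(int(b)+4,int(a)),0,.35,(255,0,0),1)
    if len(L)==2:
        A=[];B=[]
        for o,d in L.values():
            d=d/np.linalg.norm(d);P=np.eye(3)-np.outer(d,d);A.append(P);B.append(P@o)
        print("   tri",np.linalg.solve(sum(A),sum(B)))
cv2.imwrite("pics/a.png",cv2.cvtColor(np.vstack([ims["top"]["frame"],ims["side"]["frame"]]),cv2.COLOR_RGB2BGR)[:, :])
for c in ims: cv2.imwrite(f"pics/{c}.png",cv2.resize(cv2.cvtColor(ims[c]["frame"],cv2.COLOR_RGB2BGR),(800,600)))
E
```

```text
{'t': np.float64(0.0), 'tool_pos': array([0.182, 0.623, 0.23 ]), 'eef_rot': array([-4.44e-01, -3.11e+00,  3.00e-03]), 'ft_force': array([-0.5  ,  0.227, -0.134]), 'finger_gap': np.float64(0.998)}
top [0.4026 0.0021 0.8272] [-2.1361  2.1378 -0.1932]
side [ 0.4742 -0.5334  0.4143] [-2.1529  0.1633 -0.0612]
corner_fl top [223.5 205.6] 0.95 [0.4763 0.0708 0.04  ] [0.4763 0.0708 0.0404]
corner_fl side [181.1 224.9] 0.9 [0.4823 0.081  0.04  ] [0.4823 0.0836 0.0384]
   tri [0.479  0.0705 0.046 ]
corner_fr top [217.4 293.6] 0.62 [ 0.488  -0.0986  0.04  ] [ 0.4878 -0.0984  0.0413]
corner_fr side [238.2 227.7] 0.79 [ 0.4764 -0.0954  0.04  ] [ 0.4764 -0.0931  0.0381]
   tri [ 0.482  -0.0985  0.0435]
corner_bl top [138.3 204.2] 0.72 [0.6461 0.0761 0.04  ] [0.6463 0.0762 0.0394]
corner_bl side [178.2 302.6] 0.65 [0.6391 0.0652 0.04  ] [0.64   0.0685 0.0379]
   tri [0.6451 0.0769 0.0333]
corner_br top [134.  286.2] 0.87 [ 0.6553 -0.0874  0.04  ] [ 0.6549 -0.0873  0.0412]
corner_br side [223.4 330.9] 0.73 [ 0.651 -0.086  0.04 ] [ 0.6518 -0.0842  0.0384]
   tri [ 0.6527 -0.087   0.0412]
shimtop_fr side [220.1 246.1] 0.42 [ 0.5103 -0.0596  0.045 ] [ 0.5104 -0.058   0.0437]
shimtop_bl top [151.5 217.8] 0.66 [0.6176 0.0485 0.045 ] [0.6175 0.0485 0.0455]
shimtop_bl side [181.9 292.6] 0.54 [0.6141 0.0468 0.045 ] [0.6153 0.0518 0.0418]
   tri [0.6161 0.0486 0.0442]
shimtop_br top [150.7 273.9] 0.62 [ 0.6193 -0.0619  0.045 ] [ 0.619  -0.0618  0.0462]
shimtop_br side [215.6 309.7] 0.65 [ 0.6194 -0.0653  0.045 ] [ 0.6203 -0.0622  0.0426]
   tri [ 0.6202 -0.0621  0.0425]
```

View pics/top.png

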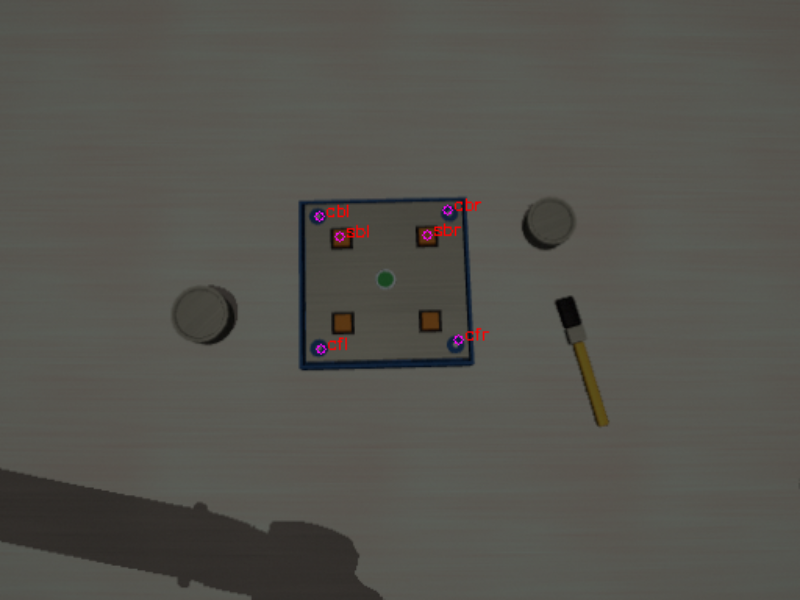

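View pics/side.png

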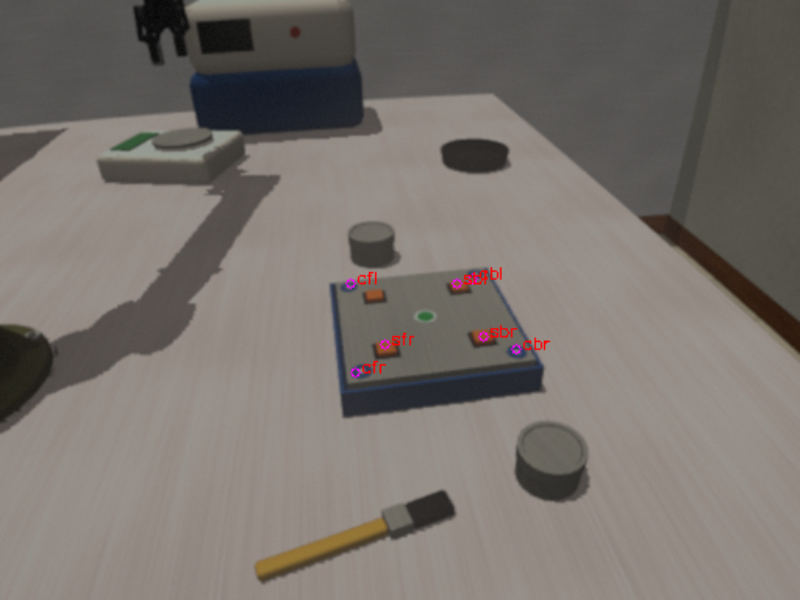

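The top view (800x600 scale) shows the plate with spots at about bl (319,216), br (449,212), fr (456,344) and fl (320,348), and the shims just inside them. The tins and brush are well clear. The side view agrees. The nets are a few mm off, so I'll fit the known layout to colour centroids.

Run:
```python
from h import *
from scipy.optimize import least_squares
np.set_printoptions(precision=4,suppress=True)
names=["fl","fr","bl","br"]; sg=np.array([[-1,1],[-1,-1],[1,1],[1,-1]])
for c in ("top","side"):
    im=eyes.get_image(c); hsv=cv2.cvtColor(im["frame"],cv2.COLOR_RGB2HSV)
    m=cv2.inRange(hsv,(5,130,60),(20,255,255))
    n,_,st,ce=cv2.connectedComponentsWithStats(m)
    P=[];
    for i in range(1,n):
        if st[i,4]>20:
            p=at_z(im,ce[i][1],ce[i][0],.045)
            if .45<p[0]<.7 and abs(p[1])<.13: P.append(p[:2]); print(c,"shim",ce[i],st[i,4],p, depth_pt(im,ce[i][1],ce[i][0]))
    P=np.array(P)
    if len(P)==4:
        def f(q):
            C,S=np.cos(q[2]),np.sin(q[2]); M=q[:2]+.054*sg@np.array([[C,S],[-S,C]])
            return np.array([min(np.linalg.norm(P-a,axis=1)) for a in M])
        s=least_squares(f,[*P.mean(0),0.]); q=s.x; print(c,"fit",q,f(q))
        C,S=np.cos(q[2]),np.sin(q[2])
        for d in (.084,.054): print(d,dict(zip(names,(q[:2]+d*sg@np.array([[C,S],[-S,C]])).round(4).tolist())))
M=R.from_rotvec(monitor.get_obs()["eef_rot"]).as_matrix(); print(M)
```

```text
top shim [218.3125 151.625 ] 96 [0.6173 0.0475 0.045 ] [0.6173 0.0475 0.0451]
top shim [272.6535 150.5149] 101 [ 0.6197 -0.0595  0.045 ] [ 0.6197 -0.0594  0.0451]
top shim [218.9027 206.177 ] 113 [0.5092 0.0453 0.045 ] [0.5092 0.0453 0.0449]
top shim [274.875  204.6875] 112 [ 0.512  -0.0623  0.045 ] [ 0.5121 -0.0624  0.0446]
top fit [ 0.5646 -0.0072  0.0239] [0.0002 0.0003 0.0005 0.0005]
0.084 {'fl': [0.4786, 0.0747], 'fr': [0.4826, -0.0932], 'bl': [0.6465, 0.0787], 'br': [0.6506, -0.0892]}
0.054 {'fl': [0.5093, 0.0455], 'fr': [0.5119, -0.0625], 'bl': [0.6173, 0.048], 'br': [0.6198, -0.0599]}
side shim [293.1515 182.8636] 66 [0.6144 0.0431 0.045 ] [0.6156 0.0483 0.0417]
side shim [239.0441 188.5882] 68 [0.5075 0.0405 0.045 ] [0.5077 0.0443 0.0425]
side shim [308.3271 215.271 ] 107 [ 0.6173 -0.064   0.045 ] [ 0.6181 -0.0613  0.0429]
side shim [246.8257 222.5229] 109 [ 0.5108 -0.0664  0.045 ] [ 0.5111 -0.0632  0.0425]
side fit [ 0.5625 -0.0117  0.0261] [0.0006 0.0011 0.0009 0.0007]
0.084 {'fl': [0.4763, 0.0701], 'fr': [0.4807, -0.0978], 'bl': [0.6443, 0.0745], 'br': [0.6487, -0.0934]}
0.054 {'fl': [0.5071, 0.0409], 'fr': [0.5099, -0.0671], 'bl': [0.6151, 0.0437], 'br': [0.6179, -0.0642]}
[[-0.96    0.2799  0.0001]
 [ 0.2799  0.96    0.0001]
 [-0.      0.0001 -1.    ]]
```

Call:
drive_tool(plan=[[1,[0,0,0],-9],[1,[0,0,0],-9],[1,[-0.028,-0.05,0.005],0],[1,[-0.028,-0.05,0.01],0],[1,[-0.028,-0.05,0.01],0],[1,[-0.028,-0.05,0.01],0],[1,[-0.028,-0.05,0.01],0],[1,[-0.028,-0.05,0.01],0],[1,[-0.028,-0.05,0.01],0],[1,[-0.028,-0.05,0.01],0]])

```text
t: 2.25
tool_pos: [0.419, 0.2295, 0.1565]
eef_rot: [-0.048, 3.14, 0.002]
ft_force: [0.9, 0.5, -0.2]
finger_gap: 0.001
grasp_force: 0.0
```

Call:
drive_tool(plan=[[1,[-0.018,-0.05,0.015],0],[1,[-0.018,-0.05,0.015],0],[1,[-0.018,-0.05,0.02],0],[1,[0,-0.008,0.025],0],[1,[0,0,0.015],0],[1,[0,0,0],0],[1,[0,0,0],0]])

```text
t: 3.12
tool_pos: [0.4773, 0.076, 0.0671]
eef_rot: [-0.051, 3.14, 0.001]
ft_force: [0.1, 1.1, -0.6]
finger_gap: -0.002
grasp_force: 0.0
```

Run:
```python
from h import *
s=monitor.get_obs(); print({k:np.round(s[k],4) for k in ("t","tool_pos","eef_rot","ft_force")})
f=[eyes.get_image(c)["frame"] for c in ("top","side")]
t=cv2.resize(f[0][110:260,160:330],None,fx=2.3,fy=2.3); s=cv2.resize(f[1][90:290,190:360],(391,460))
t=cv2.copyMakeBorder(t,0,460-t.shape[0],0,0,0)
cv2.imwrite("pics/b.png",cv2.cvtColor(np.hstack([t,s]),cv2.COLOR_RGB2BGR))
```

```text
{'t': np.float64(3.125), 'tool_pos': array([0.4773, 0.076 , 0.0671]), 'eef_rot': array([-5.08e-02,  3.14e+00,  1.00e-03]), 'ft_force': array([ 0.1444,  1.09  , -0.6425])}
```

View pics/b.png

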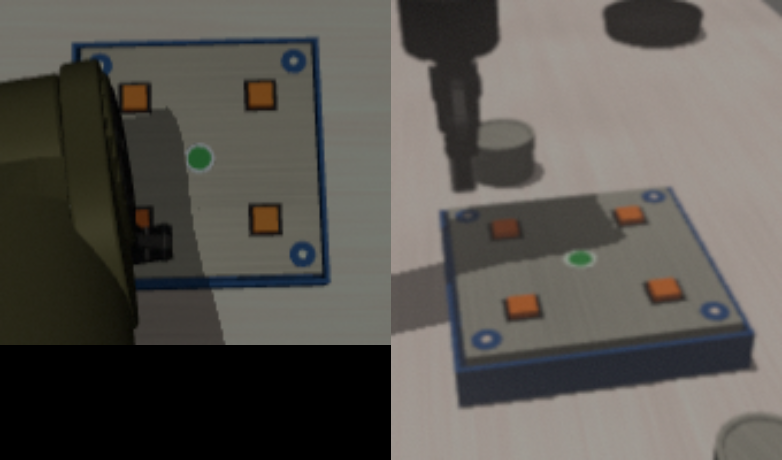

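The side view shows the closed fingertip (462,190) directly above the front-left spot (466,215), clear of the shim. Descending.

Call:
drive_tool(plan=[[1,[0,-0.002,0.012],0],[1,[0,0,0.01],0],[1,[0,0,0.003],0],[1,[0,0,0],0]])

```text
t: 3.72
tool_pos: [0.4767, 0.0726, 0.041]
eef_rot: [0.048, -3.141, 0.0]
ft_force: [1.0, -0.5, 0.2]
finger_gap: 0.001
grasp_force: 0.0
```

Call:
drive_tool(plan=[[1,[0,0,0.0015],0],[1,[0,0,0],0]])

```text
t: 3.98
tool_pos: [0.4773, 0.0728, 0.0401]
eef_rot: [-0.048, 3.141, 0.0]
ft_force: [-0.3, 0.3, 1.5]
finger_gap: 0.0
grasp_force: 0.7
```

Call:
drive_tool(plan=[[1,[0,0,0.0015],0],[1,[0,0,0],0]])

```text
t: 4.22
tool_pos: [0.4773, 0.0728, 0.04]
eef_rot: [-0.048, 3.141, 0.001]
ft_force: [-5.3, -0.9, 13.7]
finger_gap: -0.002
grasp_force: 7.0
```

FL held firm at 13.7 N, with contact at z=0.040. On to FR.

Call:
drive_tool(plan=[[1,[0,0,-0.02],0],[1,[0,-0.05,0],0],[1,[0,-0.06,0],0],[1,[0.001,-0.057,0],0],[1,[0,0,0.008],0],[1,[0,0,0.008],0],[1,[0,0,0.0015],0],[1,[0,0,0],0]])

```text
t: 5.22
tool_pos: [0.4811, -0.093, 0.0406]
eef_rot: [0.051, -3.141, -0.0]
ft_force: [-0.0, -0.4, 0.3]
finger_gap: -0.002
grasp_force: 0.0
```

Call:
drive_tool(plan=[[1,[0,0,0.0015],0],[1,[0,0,0],0]])

```text
t: 5.48
tool_pos: [0.4815, -0.0933, 0.0401]
eef_rot: [-0.049, 3.141, 0.002]
ft_force: [-2.8, 1.1, 6.3]
finger_gap: -0.001
grasp_force: 2.9
```

Call:
drive_tool(plan=[[1,[0,0,0.0012],0],[1,[0,0,0],0]])

```text
t: 5.72
tool_pos: [0.4816, -0.0933, 0.04]
eef_rot: [-0.049, 3.141, 0.003]
ft_force: [-5.8, 2.1, 16.1]
finger_gap: -0.003
grasp_force: 7.9
```

FR is firm at 16 N. BR next.

Call:
drive_tool(plan=[[1,[0,0,-0.02],0],[1,[-0.05,0,0],0],[1,[-0.06,0,0],0],[1,[-0.058,-0.002,0],0],[1,[0,0,0.008],0],[1,[0,0,0.008],0],[1,[0,0,0.0015],0],[1,[0,0,0],0]])

```text
t: 6.72
tool_pos: [0.6481, -0.0912, 0.0409]
eef_rot: [0.047, -3.141, -0.001]
ft_force: [-0.1, 0.2, 0.5]
finger_gap: -0.001
grasp_force: 0.0
```

Call:
drive_tool(plan=[[1,[0,0,0.0012],0],[1,[0,0,0],0]])

```text
t: 6.98
tool_pos: [0.6488, -0.0912, 0.0401]
eef_rot: [-0.048, 3.141, 0.001]
ft_force: [-1.7, 0.6, 2.0]
finger_gap: -0.002
grasp_force: 1.3
```

Call:
drive_tool(plan=[[1,[0,0,0.0012],0],[1,[0,0,0],0]])

```text
t: 7.22
tool_pos: [0.649, -0.0912, 0.0387]
eef_rot: [-0.048, 3.141, 0.0]
ft_force: [-2.2, 0.7, 5.2]
finger_gap: -0.002
grasp_force: 2.5
```

Call:
drive_tool(plan=[[1,[0,0,0.0012],0],[1,[0,0,0],0]])

```text
t: 7.48
tool_pos: [0.6491, -0.0912, 0.0374]
eef_rot: [-0.048, 3.141, 0.0]
ft_force: [-2.6, 0.5, 5.7]
finger_gap: -0.003
grasp_force: 2.7
```

Call:
drive_tool(plan=[[1,[0,0,0.0015],0],[1,[0,0,0],0]])

```text
t: 7.72
tool_pos: [0.6493, -0.0912, 0.0361]
eef_rot: [-0.048, 3.141, 0.0]
ft_force: [-2.6, 0.4, 5.5]
finger_gap: 0.001
grasp_force: 2.9
```

BR gives way, 4 mm so far. One more small push to be sure of the tilt.

Call:
drive_tool(plan=[[1,[0,0,0.001],0],[1,[0,0,0],0],[1,[0,0,0],0]])

```text
t: 8.1
tool_pos: [0.6494, -0.0911, 0.0359]
eef_rot: [-0.048, 3.14, 0.001]
ft_force: [-3.6, 0.8, 9.5]
finger_gap: 0.002
grasp_force: 4.9
```

BR bottoms out at 4.1 mm, about 0.034 rad of tilt. Next I'll release it and move over the BR shim.

Call:
drive_tool(plan=[[1,[0,0,-0.015],0],[1,[0,0,-0.012],0],[1,[0.029,0.03,0],0],[1,[0,0,0],0],[1,[0,0,0],0]])

```text
t: 8.72
tool_pos: [0.6197, -0.0622, 0.0621]
eef_rot: [-0.048, 3.14, -0.001]
ft_force: [0.0, -0.0, 0.9]
finger_gap: -0.001
grasp_force: 0.0
```

Run:
```python
from h import *
f=[eyes.get_image(c)["frame"] for c in ("top","side")]
t=cv2.resize(f[0][110:260,160:330],None,fx=2.3,fy=2.3); s=cv2.resize(f[1][130:280,200:370],None,fx=2.3,fy=2.3)
cv2.imwrite("pics/c.png",cv2.cvtColor(np.hstack([t,s]),cv2.COLOR_RGB2BGR))
```

```text
(no output)
```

View pics/c.png

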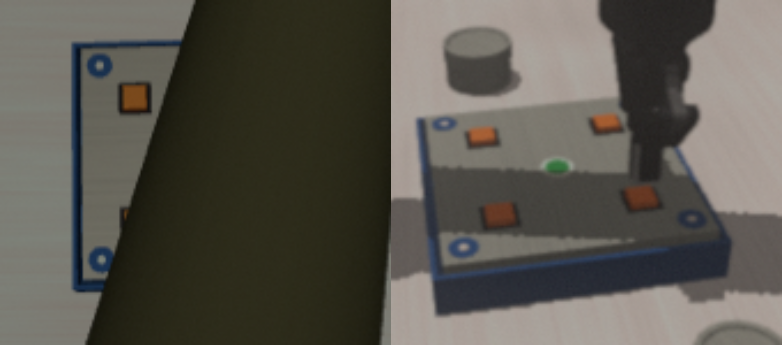

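The fingertip (646,180) sits just above the BR shim (641,198), the plate is level again and the other shims still stand proud. Pressing.

Call:
drive_tool(plan=[[1,[0,0.001,0.01],0],[1,[0,0,0.006],0],[1,[0,0,0.002],0],[1,[0,0,0],0]])

```text
t: 9.32
tool_pos: [0.6188, -0.0613, 0.0438]
eef_rot: [0.047, -3.14, -0.0]
ft_force: [-3.2, 0.5, 5.9]
finger_gap: 0.001
grasp_force: 2.9
```

Call:
drive_tool(plan=[[1,[0,0,0.001],0],[1,[0,0,0.001],0],[1,[0,0,0],0]])

```text
t: 9.7
tool_pos: [0.6189, -0.0614, 0.0422]
eef_rot: [0.047, -3.141, -0.0]
ft_force: [-3.4, 0.7, 7.7]
finger_gap: 0.0
grasp_force: 3.8
```

Call:
drive_tool(plan=[[1,[0,0,0.001],0],[1,[0,0,0.001],0],[1,[0,0,0],0]])

```text
t: 10.07
tool_pos: [0.6189, -0.0613, 0.0404]
eef_rot: [0.047, -3.141, -0.001]
ft_force: [-3.3, 0.0, 8.4]
finger_gap: 0.005
grasp_force: 4.3
```

Call:
drive_tool(plan=[[1,[0,0,0.001],0],[1,[0,0,0.001],0],[1,[0,0,0],0]])

```text
t: 10.45
tool_pos: [0.6189, -0.0613, 0.0402]
eef_rot: [0.047, -3.14, -0.002]
ft_force: [-7.8, 1.0, 19.5]
finger_gap: 0.001
grasp_force: 9.8
```

Call:
drive_tool(plan=[[1,[0,0,0.0007],0],[1,[0,0,0],0],[1,[0,0,0],0]])

```text
t: 10.82
tool_pos: [0.6189, -0.0614, 0.0403]
eef_rot: [0.047, -3.141, -0.003]
ft_force: [-9.9, 0.9, 22.9]
finger_gap: 0.005
grasp_force: 11.7
```

It came to a firm stop at z=0.040, flush with the level plate. I'll retreat and check.

Call:
drive_tool(plan=[[1,[0,0,-0.01],0],[1,[0,0,-0.04],0],[1,[0,0,-0.05],0],[1,[0.02,0.05,-0.03],0],[1,[0.02,0.055,0],0],[1,[0.02,0.055,0],0],[1,[0.02,0.055,0],0],[1,[0.02,0.055,0],0],[1,[0.02,0.05,0],0],[1,[0,0,0],0]])

```text
t: 12.08
tool_pos: [0.4865, 0.2607, 0.1662]
eef_rot: [0.062, -3.139, -0.003]
ft_force: [-0.2, -0.3, 0.3]
finger_gap: 0.0
grasp_force: 0.0
```

Run:
```python
from h import *
np.set_printoptions(precision=4,suppress=True)
ims=[eyes.get_image(c) for c in ("top","side")]; im=ims[0]
hsv=cv2.cvtColor(im["frame"],cv2.COLOR_RGB2HSV)
n,_,st,ce=cv2.connectedComponentsWithStats(cv2.inRange(hsv,(5,130,40),(20,255,255)))
for i in range(1,n):
    if st[i,4]>20:
        p=depth_pt(im,ce[i][1],ce[i][0])
        if p is not None and .45<p[0]<.7 and abs(p[1])<.13: print(p)
f=[i["frame"] for i in ims]
t=cv2.resize(f[0][110:260,160:330],None,fx=2.3,fy=2.3); s=cv2.resize(f[1][130:280,200:370],None,fx=2.3,fy=2.3)
cv2.imwrite("pics/d.png",cv2.cvtColor(np.hstack([t,s]),cv2.COLOR_RGB2BGR))
```

```text
[0.6166 0.0481 0.0451]
[ 0.6196 -0.0598  0.0413]
[ 0.5115 -0.0626  0.0458]
[0.5086 0.0451 0.0461]
```

View pics/d.png

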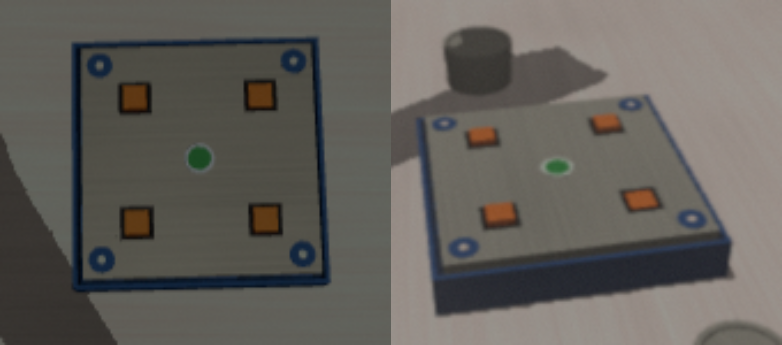

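The side view shows the BR shim at (641,200) flat with the plate. The other three are still proud, and depth reads 0.041 m for BR against 0.045–0.046 m for the rest. The plate hasn't moved.

```bash
python3 -c "
from rig import r
print(r.sign_off())"
```

```text
the job is handed in; nothing more can be done
None
```

The back-right corner was the one that gave way; its shim is pressed flat, the other three still stand proud, the plate is level and in place, and the job is handed in (no verdict came back).

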